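# Push the inked lino block home into the registration corner

## Robot

A 7-joint arm with a two-finger parallel gripper is mounted at the origin on the work surface. World frame = base frame: x ahead of the robot, y to its left, z up, the work surface at z = 0. Lengths are in m, angles in rad, forces in N, time in s.
With the tool pointing down it reaches from about 0.4 to 0.85 m from the base axis. Payload 4.5 kg.
Tool frame: the origin (TCP) lies midway between the tips of the shut fingers; the grasp point (between the pads) lies 19 mm behind it; z points along the fingers, y is the line along which they close (so a half turn about z gives the same grasp; the last joint's range is limited). The gripper opens to 88 mm and grips with 3 to 60 N. Pads are 18 mm wide; open, the fingers measure 123 mm over their backs; the gripper's body (75 mm by 187 mm) begins 45 mm behind the grasp point.
Start: joints at [-1.149, 0.689, -0.195, 1.565, 0.157, 0.902, -0.215], TCP at [0.236, 0.579, 0.239] pointing down, gripper open.
Joint ranges: [-3.01, 3.01], [-0.46, 2.08], [-1.47, 1.51], [0.13, 2.56], [-1, 4.14], [0.04, 2.09], [-2.66, 2.66]. Speed limits (rad/s): [2.57, 2.57, 3.14, 3.14, 3.14, 3.14, 3.14].

## Interface

Orientations are given as a unit quaternion [x, y, z, w].
In Python, from plant import r gives the robot as it stands.
- The arm moves only by the tool carry_out, never from a script. Its argument "plan" is a list of rows, each an object with "rot": the turn, a rotation vector about the tool's x, y, z in rad, a list of three; "xyz": the shift along the tool's x, y, z in m, a list of three; "grip": the closure in counts, from 0 (fully open) to 255 (shut). In form: [{"rot": [wx, wy, wz], "xyz": [dx, dy, dz], "grip": grip}, ...]. A call has 1 to 8 rows; each row is the pose to reach, as a shift and turn from the pose commanded when the call began, along the tool's axes at that moment; what a row does not reach only later rows make up. A row lasts 1/12 s, in which the tool goes at most 41.7 mm and 7.16 degrees, less where a joint would pass 70% of its speed; a pose out of reach is approached as far as the arm can. A call with a gripper value outside its range is refused whole. The fingers move at their own pace and stop on an object; "squeeze" is the grip in N (left out, the last holds). Time passes only in rows, so rows that repeat a pose let the fingers close. It gives the time, the measured TCP pose, the force, the opening and the grip force at its end, in the units of the state.
- r.get_state(): the state, without advancing time (a new reading comes with each control period).
- r.snapshot(name): name is "scene" or "top" or "wrist"; returns the picture (384x512x3 uint8, red, green, blue); there is no depth.
- r.camera_params(name): a dict with "fx", "fy", "cx", "cy" (pixels), "position" and "attitude" of the camera in the world; the wrist camera has in their place "hand_eye" (4x4, takes a point from camera to tool coordinates, whose origin is the TCP and whose axes are the flange's). Camera axes: x right, y down, z forward; pixel columns grow to the right and rows downward; lengths in m; the calibration is good to about 2 mm. A picture is of the moment at which its call begins: read the wrist's pose just before it. camera_params takes no time and is no camera call.
- r.finish_job(): hands the job in; it is judged then, once.
The state is a dict: "clock": time; "q": joint angles; "qd": joint speeds; "joint_torque": joint torques, N m; "tool_pos": TCP position; "eef_rot": TCP orientation; "contact_force": force on the tool from outside, world axes, zero at the start; "moment": the same for the moment, N m; "opening": opening from 0.0 (shut) to 1.0 (fully open); "finger_force": force on a finger pad.
Only numpy, scipy, OpenCV 4.12 (cv2) and the standard library are available. Lean on these libraries where they do the work, as an engineer would, in place of code of your own. Each camera call takes 0.05 s, during which the arm holds its last target. There are 200 camera calls.

## Task

The inked lino block lies askew on the registration board. Push it by its edges along the board until it sits square in the corner of the two wooden fences, its long edge flush against the far fence and its end flush against the side fence, ready for printing. Do not pick it up or touch its inked face, leave the tools, bottle and cup around it where they are, and finish with your hand clear.

Things in the scene. Friction and masses are not known exactly. Their poses are not given: they have to be found in the camera images.
- block_center (a point): The printing block: wood with a lino top, 100 mm (its x) by 150 mm (its y), 21.5 mm thick, about 0.25 kg, loose and flat on the board, its x turned at most 0.35 rad from the board's x. Point: its centre, 9 mm above its underside; axes the block's, z up. The lower 19.5 mm of its sides are plain upright faces. Home, it lies at x = -50, y = -75 mm from stop_corner, axes parallel.
- inked_face: The black inked printing face with a leaf cut in it: 88 mm (x) by 138 mm (y), 2 mm thick, centred on top of the block and 6 mm in from the block's edges all round. Origin at the centre of its underside, 19.5 mm above the block's underside; same axes as the block. Not to be touched.
- stop_corner (a point): Inner corner of the two wooden fences, on the board's upper face, 9 mm above the table; axes the board's: x to the far fence, y to the side fence (robot's left), z up. The far fence's face is the plane x = 0 (y from -312 to -12 mm), the side fence's the plane y = 0 (x from -112 to -12 mm). Both are 12 mm high above the board and 20 mm wide; the corner itself is left open.
- board: The registration board: a brown fibreboard sheet 320 mm (x) by 420 mm (y), 9 mm thick, taped firmly to the table, with the two fences on it and two 4 mm high paper pins beyond the far fence. Origin on the table under the middle of the sheet; stop_corner lies at x = +100, y = +130, z = +9 mm.
- cutter: Lino cutter, wooden handle and steel blade, 140 mm long along its x, 22 mm thick, lying loose on the near left part of the board. Origin at the underside near its middle. Leave alone.
- brayer: Ink roller: rubber roller 32 mm thick and 90 mm wide at its +x end, wooden handle to -x, about 170 mm long, lying on a glass slab to the right of the board. Origin at the underside near its middle. Leave alone.
- paint_bottle: Black paint bottle with a yellow cap, 74 mm thick, 201 mm tall, standing to the left of the board. Origin at the centre of its underside. Leave alone.
- brush_cup: White plastic cup 72 mm wide and 95 mm tall with brushes standing in it up to 225 mm, to the left of the board. Origin at the centre of its underside. Leave alone.
Things that resemble listed ones, but are neither listed nor needed, are in the scene too. What is shaped like the part that bears block_center but turquoise or yellow is not meant.

How it is judged:
By the outcome, as a careful person would: the job done as asked, in the order asked, and still so for the second after the job is handed in, with the robot touching nothing.
It also fails if it takes over 67 s, if anything falls off the work surface, if the arm or the gripper's body presses on something with over 40 N, if the wrist force passes 120 N, or if a joint passes its speed limit or range.

## Working session

There is one attempt and no reset: what is moved stays moved. The work goes in short steps, Python scripts to look and compute and a tool call to move; the robot and the scene stay as the last step left them, time stands still between calls to the robot, and variables do not carry over. Pictures are saved under pics/ and viewed, at most 10 in all, crops included, and the job is handed in when it is done.

Besides the shell and the picture viewer there is one more tool, called after ">>>" as name([rows], argument=value, ...), one row to a line, values as JSON. carry_out: Moves the arm, as the interface text tells. Its arguments: {"type":"object","properties":{"plan":{"type":"array"},"squeeze":{"type":"number"}},"required":["plan"]}

```bash
mkdir -p pics; python3 - <<'E'
from plant import r
import cv2,numpy as np
for n in("top","scene"):
    cv2.imwrite(f"pics/{n}0.png",r.snapshot(n)[:,:,::-1]); print(n,r.camera_params(n))
print(r.camera_params("wrist")); print(r.get_state())
E
```

```text
top {'fx': 384.1457598629924, 'fy': 384.1457598629924, 'cx': 257.2421224200722, 'cy': 185.65627590893936, 'position': array([ 0.32556397, -0.04520498,  1.15873104]), 'attitude': array([-0.70370489,  0.70405178, -0.06430288,  0.07053836])}
scene {'fx': 347.6554787376551, 'fy': 347.6554787376551, 'cx': 251.04950185024947, 'cy': 193.0256193125976, 'position': array([0.88838532, 0.52140338, 0.86987814]), 'attitude': array([ 0.27256098,  0.90509528, -0.31272564, -0.09335807])}
{'fx': 332.32245031028816, 'fy': 332.32245031028816, 'cx': 258.69590455561206, 'cy': 196.23307627442463, 'hand_eye': array([[ 4.63797987e-04, -9.65635767e-01, -2.59898730e-01,
         6.69250517e-02],
       [ 9.99999858e-01,  5.16555386e-04, -1.34692599e-04,
        -9.25761745e-04],
       [ 2.64316080e-04, -2.59898631e-01,  9.65635869e-01,
        -1.47181092e-01],
       [ 0.00000000e+00,  0.00000000e+00,  0.00000000e+00,
         1.00000000e+00]])}
{'clock': 0.1, 'q': array([-1.14919417,  0.68987742, -0.19449951,  1.56620941,  0.15731023,
        0.9025119 , -0.21511086]), 'qd': array([ 3.08976069e-04, -2.52367375e-03,  1.10898735e-03, -1.38470494e-03,
       -3.66614836e-04,  2.12079516e-04,  1.74022361e-05]), 'joint_torque': array([-4.09959714e-03, -5.28499782e+01, -1.27148017e+00, -1.53838474e+01,
       -5.24859026e-02,  2.01487201e-03,  3.60804063e-05]), 'tool_pos': array([0.23619073, 0.57805438, 0.23801204]), 'eef_rot': array([ 1.92662676e-01,  9.81264715e-01, -8.03445416e-04, -8.55119286e-05]), 'contact_force': array([ 0.54384882, -0.06568347,  0.24164254]), 'moment': array([-0.01979263, -0.00342614,  0.01099971]), 'finger_force': 0.0, 'opening': 1.000530891960406}
```

View pics/top0.png

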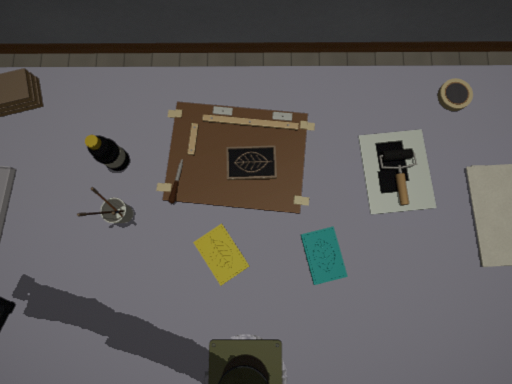

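View pics/scene0.png

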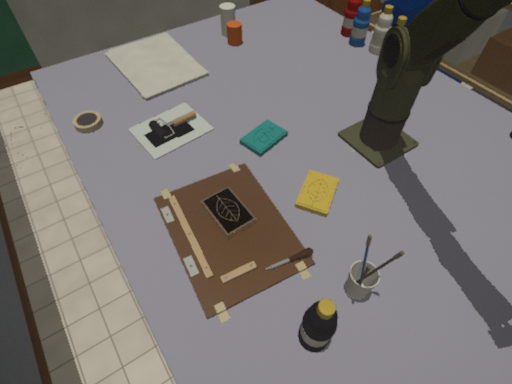

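The top view shows the black leaf block at about (251,162), the far fence from (203,118) to (298,126), the side fence at (192,138) and the cutter at (177,180). Lookalikes are the yellow block at (221,254) and the turquoise one at (324,256). The wood and black one on the board fits the description. I'll confirm it in an enlarged crop.

```bash
cat > h.py <<'E'
import numpy as np,cv2
from scipy.spatial.transform import Rotation as R
from plant import r
def cam(n,st=None):
    c=r.camera_params(n)
    if n=="wrist":
        T=np.eye(4);T[:3,:3]=R.from_quat(st["eef_rot"]).as_matrix();T[:3,3]=st["tool_pos"]
        M=T@c["hand_eye"];return c,M[:3,:3],M[:3,3]
    return c,R.from_quat(c["attitude"]).as_matrix(),np.array(c["position"])
def back(C,uv,z):
    c,Rm,p=C;uv=np.atleast_2d(uv).astype(float)
    d=np.c_[(uv[:,0]-c["cx"])/c["fx"],(uv[:,1]-c["cy"])/c["fy"],np.ones(len(uv))]@Rm.T
    return p+d*((z-p[2])/d[:,2])[:,None]
def proj(C,X):
    c,Rm,p=C;q=(np.atleast_2d(X)-p)@Rm
    return np.c_[c["fx"]*q[:,0]/q[:,2]+c["cx"],c["fy"]*q[:,1]/q[:,2]+c["cy"]]
E
python3 - <<'E'
from h import *
C=cam("top")
for n,uv,z in[("block",(251,162),.03),("f1",(203,118),.021),("f2",(298,126),.021),("side",(192,138),.021),("cutter",(177,180),.02),("bottle",(118,162),.0),("cup",(114,211),.0)]: print(n,back(C,uv,z).round(3))
im=cv2.imread("pics/top0.png")[95:215,155:315]
cv2.imwrite("pics/crop0.png",cv2.resize(im,None,fx=5,fy=5,interpolation=cv2.INTER_CUBIC))
E
```

```text
block [[ 0.617 -0.016  0.03 ]]
f1 [[0.761 0.135 0.021]]
f2 [[ 0.734 -0.162  0.021]]
side [[0.696 0.167 0.021]]
cutter [[0.564 0.208 0.02 ]]
bottle [[0.625 0.4   0.   ]]
cup [[0.472 0.401 0.   ]]
```

View pics/crop0.png

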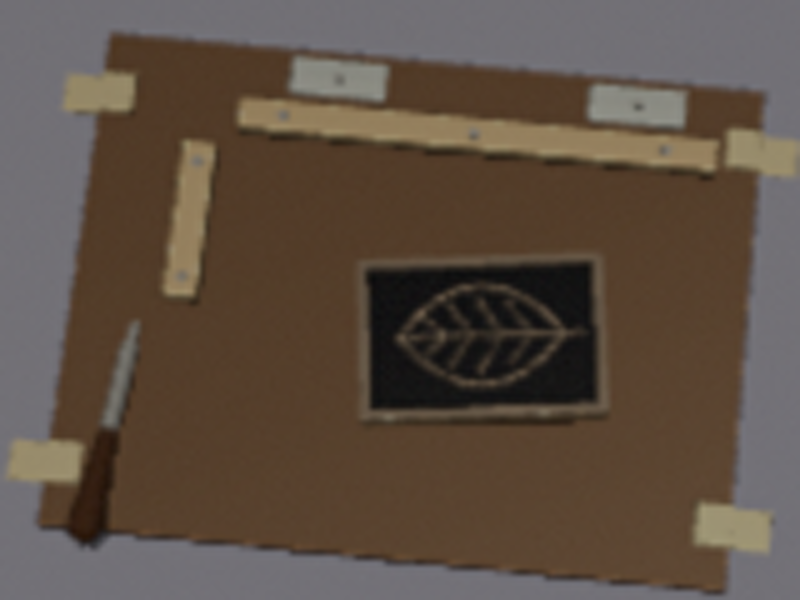

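Confirmed: this is the bare-wood block with the black inked leaf, lying askew on the board. In the crop its corners are (359,263), (600,253), (607,412) and (362,420). I'll fit the board and the block as known rectangles.

```bash
cat >> h.py <<'E'
def rigid(loc,P):
    loc=np.array(loc,float);P=P[:,:2];a=loc-loc.mean(0);b=P-P.mean(0)
    th=np.arctan2((a[:,0]*b[:,1]-a[:,1]*b[:,0]).sum(),(a*b).sum())
    c,s=np.cos(th),np.sin(th);M=np.array([[c,-s],[s,c]]);t=P.mean(0)-M@loc.mean(0)
    return th,t,np.linalg.norm(loc@M.T+t-P,axis=1)*1e3
E
python3 - <<'E'
from h import *
C=cam("top")
f=lambda p:(np.array(p,float)+.5)/5-.5+[155,95]
# order: far-left, far-right, near-right, near-left
rect=lambda x,y:np.array([[x,y],[x,-y],[-x,-y],[-x,y]])
th,t,e=rigid(rect(.16,.21),back(C,f([(110,33),(765,93),(725,590),(38,525)]),.009)); print("board",th,t,e.round(1))
M=np.array([[np.cos(th),-np.sin(th)],[np.sin(th),np.cos(th)]]);corner=t+M@[.1,.13];print("corner",corner,"home",corner+M@[-.05,-.075])
bt,b,e=rigid(rect(.05,.075),back(C,f([(359,263),(600,253),(607,412),(362,418)]),.0285));print("block",bt,b,e.round(1),"in board",(b-corner)@M,bt-th)
F=back(C,f([(237,127),(716,168),(181,141),(215,143),(195,298)]),.021)[:,:2];print("fence pts in board",((F-corner)@M).round(4))
E
```

```text
board -0.09820826917480892 [0.64346885 0.02985729] [1.  1.5 2.  1.2]
corner [0.75573356 0.14942583] home [0.6986207  0.07968975]
block 0.032759984435280866 [ 0.61791103 -0.01616549] [1.9 1.3 1.2 2. ] in board [-0.12092212 -0.17830697] 0.1309682536100898
fence pts in board [[ 1.000e-04 -1.190e-02]
 [ 1.800e-03 -3.116e-01]
 [-1.230e-02  2.180e-02]
 [-1.160e-02  5.000e-04]
 [-1.121e-01 -1.000e-04]]
```

>>> carry_out([
  {"rot": [0,0,-0.1],"xyz": [0,0,-0.035],"grip": 0},
  {"rot": [0,0,-0.2],"xyz": [-0.03,-0.025,-0.04],"grip": 0},
  {"rot": [0,0,-0.289],"xyz": [-0.06,-0.05,-0.04],"grip": 0},
  {"rot": [0,0,-0.289],"xyz": [-0.09,-0.076,-0.04],"grip": 0},
  {"rot": [0,0,-0.289],"xyz": [-0.12,-0.102,-0.04],"grip": 0},
  {"rot": [0,0,-0.289],"xyz": [-0.15,-0.128,-0.04],"grip": 0},
  {"rot": [0,0,-0.289],"xyz": [-0.18,-0.154,-0.04],"grip": 0},
  {"rot": [0,0,-0.289],"xyz": [-0.21,-0.18,-0.04],"grip": 0},
])

```text
clock: 0.77
tool_pos: [0.3631, 0.3305, 0.2785]
eef_rot: [0.049, 0.999, -0.0, -0.0]
contact_force: [0.3, -0.1, 0.0]
opening: 0.999
finger_force: 0.0
```

```bash
cat >> h.py <<'E'
TH=-.0982;CORNER=np.array([.7557,.1494])
MB=np.array([[np.cos(TH),-np.sin(TH)],[np.sin(TH),np.cos(TH)]])
def where():
    s=r.get_state();A=R.from_quat(s["eef_rot"]).as_matrix()
    b=(s["tool_pos"][:2]-CORNER)@MB
    print("t",round(s["clock"],2),"board xy",b.round(4),"z",s["tool_pos"][2].round(4),"F",s["contact_force"].round(1),"yaw_y-board",round(np.arctan2(A[1,1],A[0,1])-np.pi/2-TH,4),"zt",A[:,2].round(3))
    return s,A,b
def go(bx,by,z):
    s,A,b=where();w=CORNER+MB@[bx,by]
    print("shift",(A.T@(np.r_[w,z]-s["tool_pos"])).round(4))
E
python3 -c "from h import *;go(-.215,-.18,.15)"
```

```text
t 0.77 board xy [-0.4085  0.1418] z 0.2785 F [ 0.3 -0.1  0. ] yaw_y-board -0.0003 zt [-0. -0. -1.]
shift [-0.1936 -0.3216  0.1287]
```

>>> carry_out([
  {"rot": [0,0,0],"xyz": [-0.02,-0.035,0.0],"grip": 0},
  {"rot": [0,0,0],"xyz": [-0.04,-0.07,0.0],"grip": 0},
  {"rot": [0,0,0],"xyz": [-0.06,-0.105,0.0],"grip": 0},
  {"rot": [0,0,0],"xyz": [-0.08,-0.14,0.0],"grip": 0},
  {"rot": [0,0,0],"xyz": [-0.1,-0.175,0.0],"grip": 0},
  {"rot": [0,0,0],"xyz": [-0.12,-0.21,0.01],"grip": 0},
  {"rot": [0,0,0],"xyz": [-0.14,-0.243,0.02],"grip": 0},
  {"rot": [0,0,0],"xyz": [-0.16,-0.275,0.03],"grip": 0},
])

```text
clock: 1.43
tool_pos: [0.4951, 0.0408, 0.2483]
eef_rot: [0.05, 0.999, -0.0, -0.0]
contact_force: [0.5, 0.4, -0.4]
opening: 0.999
finger_force: 0.0
```

>>> carry_out([
  {"rot": [0,0,0],"xyz": [-0.02,-0.025,0.02],"grip": 0},
  {"rot": [0,0,0],"xyz": [-0.033,-0.046,0.04],"grip": 0},
  {"rot": [0,0,0],"xyz": [-0.033,-0.046,0.07],"grip": 0},
  {"rot": [0,0,0],"xyz": [-0.033,-0.046,0.1],"grip": 0},
  {"rot": [0,0,0],"xyz": [-0.033,-0.046,0.1],"grip": 0},
])

```text
clock: 1.85
tool_pos: [0.5196, -0.0068, 0.1441]
eef_rot: [0.05, 0.999, -0.001, -0.005]
contact_force: [0.2, -0.1, -0.1]
opening: 1.0
finger_force: 0.0
```

```bash
python3 - <<'E'
from h import *
go(-.215,-.18,.015)
s=r.get_state();cv2.imwrite("pics/w1.png",r.snapshot("wrist")[:,:,::-1])
C=cam("wrist",s)
w=lambda P,z:np.c_[CORNER+np.array(P)@MB.T,np.full(len(P),z)]
print("fence inner top px",proj(C,w([(0,-.012),(0,-.312),(-.012,0),(-.112,0)],.021)).round(0).tolist())
E
```

```text
t 1.85 board xy [-0.2197 -0.1786] z 0.1441 F [ 0.2 -0.1 -0.1] yaw_y-board -0.0014 zt [-0.01  -0.001 -1.   ]
shift [-0.0059 -0.0012  0.129 ]
fence inner top px [[426.0, 404.0], [127.0, 404.0], [440.0, 394.0], [454.0, 305.0]]
```

View pics/w1.png

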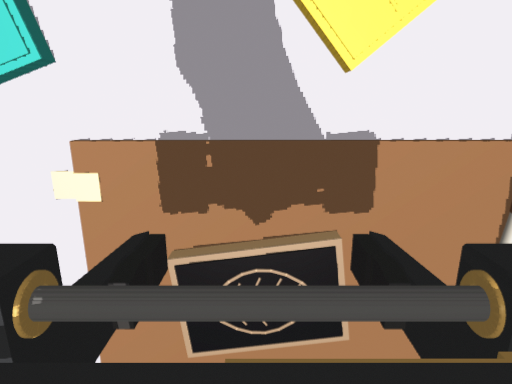

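The wrist view shows the inked block's near edge running from (170,255) to (340,235), ahead of the open fingers and consistent with the fit. I'll descend and then push toward the far fence.

>>> carry_out([
  {"rot": [0,0,0],"xyz": [-0.004,0,0.03],"grip": 0},
  {"rot": [0,0,0],"xyz": [-0.004,0,0.06],"grip": 0},
  {"rot": [0,0,0],"xyz": [-0.004,0,0.09],"grip": 0},
  {"rot": [0,0,0],"xyz": [-0.004,0,0.115],"grip": 0},
  {"rot": [0,0,0],"xyz": [-0.004,0,0.125],"grip": 0},
  {"rot": [0,0,0],"xyz": [-0.004,0,0.13],"grip": 0},
  {"rot": [0,0,0],"xyz": [-0.004,0,0.13],"grip": 0},
  {"rot": [0,0,0],"xyz": [-0.004,0,0.13],"grip": 0},
])

```text
clock: 2.57
tool_pos: [0.5282, -0.0061, 0.0202]
eef_rot: [0.049, 0.999, 0.0, 0.001]
contact_force: [0.1, 0.1, -0.3]
opening: 0.999
finger_force: 0.0
```

```bash
python3 -c "from h import *;go(-.12,-.178,.016)"
```

```text
t 2.57 board xy [-0.2112 -0.177 ] z 0.0202 F [ 0.1  0.1 -0.3] yaw_y-board -0.0005 zt [ 0.002  0.    -1.   ]
shift [-0.0912 -0.0009  0.0044]
```

>>> carry_out([
  {"rot": [0,0,0],"xyz": [-0.006,0,0.003],"grip": 0},
  {"rot": [0,0,0],"xyz": [-0.012,0,0.003],"grip": 0},
  {"rot": [0,0,0],"xyz": [-0.018,0,0.003],"grip": 0},
  {"rot": [0,0,0],"xyz": [-0.024,0,0.003],"grip": 0},
  {"rot": [0,0,0],"xyz": [-0.03,0,0.003],"grip": 0},
  {"rot": [0,0,0],"xyz": [-0.036,0,0.003],"grip": 0},
  {"rot": [0,0,0],"xyz": [-0.042,0,0.003],"grip": 0},
  {"rot": [0,0,0],"xyz": [-0.048,0,0.003],"grip": 0},
])

```text
clock: 3.23
tool_pos: [0.5746, -0.0112, 0.0156]
eef_rot: [0.049, 0.999, -0.0, -0.001]
contact_force: [-3.9, 0.7, 2.4]
opening: 0.999
finger_force: 1.5
```

>>> carry_out([
  {"rot": [0,0,0],"xyz": [-0.005,0,0],"grip": 0},
  {"rot": [0,0,0],"xyz": [-0.01,0,0],"grip": 0},
  {"rot": [0,0,0],"xyz": [-0.015,0,0],"grip": 0},
  {"rot": [0,0,0],"xyz": [-0.02,0,0],"grip": 0},
  {"rot": [0,0,0],"xyz": [-0.024,0,0],"grip": 0},
  {"rot": [0,0,0],"xyz": [-0.028,0,0],"grip": 0},
  {"rot": [0,0,0],"xyz": [-0.032,0,0],"grip": 0},
  {"rot": [0,0,0],"xyz": [-0.036,0,0],"grip": 0},
])

```text
clock: 3.9
tool_pos: [0.611, -0.0146, 0.0156]
eef_rot: [0.049, 0.999, 0.0, -0.0]
contact_force: [-1.6, 0.1, -0.3]
opening: 1.004
finger_force: 0.8
```

```bash
python3 - <<'E'
from h import *
where()
im=r.snapshot("top")[:,:,::-1][95:215,155:315]
cv2.imwrite("pics/crop2.png",cv2.resize(im,None,fx=5,fy=5,interpolation=cv2.INTER_CUBIC))
E
```

```text
t 3.9 board xy [-0.128  -0.1774] z 0.0156 F [-1.6  0.1 -0.3] yaw_y-board -0.0005 zt [-0.  0. -1.]
```

View pics/crop2.png

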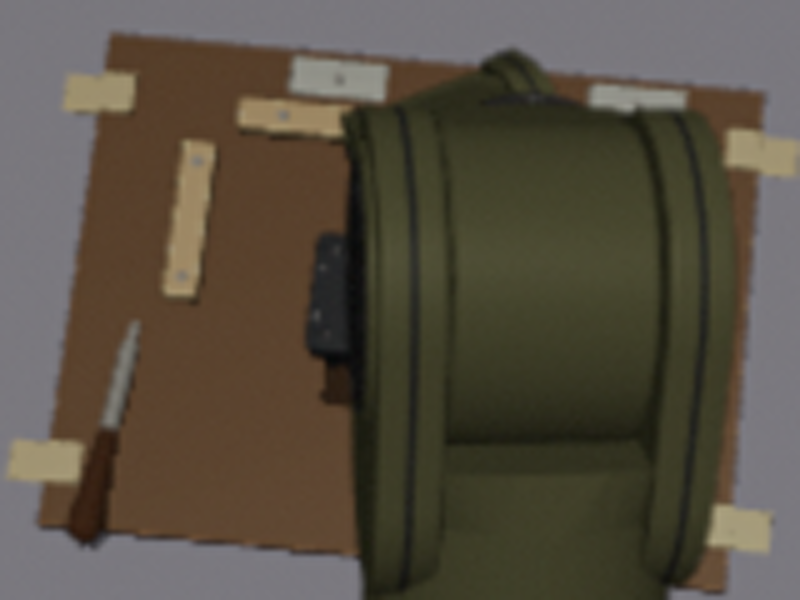

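The arm hides the block in the top view. Contact at the fingers is light (about 1.6 N), so I'll push on and feel for the fence.

>>> carry_out([
  {"rot": [0,0,0],"xyz": [-0.003,0,0],"grip": 0},
  {"rot": [0,0,0],"xyz": [-0.006,0,0],"grip": 0},
  {"rot": [0,0,0],"xyz": [-0.008,0,0],"grip": 0},
  {"rot": [0,0,0],"xyz": [-0.01,0,0],"grip": 0},
  {"rot": [0,0,0],"xyz": [-0.012,0,0],"grip": 0},
  {"rot": [0,0,0],"xyz": [-0.013,0,0],"grip": 0},
  {"rot": [0,0,0],"xyz": [-0.014,0,0],"grip": 0},
  {"rot": [0,0,0],"xyz": [-0.015,0,0],"grip": 0},
])

```text
clock: 4.62
tool_pos: [0.6254, -0.016, 0.0157]
eef_rot: [0.049, 0.999, 0.0, -0.0]
contact_force: [-2.3, 1.3, 1.0]
opening: 0.997
finger_force: 1.2
```

>>> carry_out([
  {"rot": [0,0,0],"xyz": [-0.001,0,0],"grip": 0},
  {"rot": [0,0,0],"xyz": [-0.002,0,0],"grip": 0},
  {"rot": [0,0,0],"xyz": [-0.002,0,0],"grip": 0},
])

```text
clock: 4.87
tool_pos: [0.6279, -0.0162, 0.0157]
eef_rot: [0.049, 0.999, 0.0, 0.0]
contact_force: [-1.6, 1.1, 1.2]
opening: 1.0
finger_force: 0.7
```

```bash
python3 -c "from h import *;where()"
```

```text
t 4.87 board xy [-0.111  -0.1774] z 0.0157 F [-1.6  1.1  1.2] yaw_y-board -0.0007 zt [ 0.  0. -1.]
```

>>> carry_out([
  {"rot": [0,0,0],"xyz": [-0.001,0,0],"grip": 0},
  {"rot": [0,0,0],"xyz": [-0.002,0,0],"grip": 0},
  {"rot": [0,0,0],"xyz": [-0.002,0,0],"grip": 0},
])

```text
clock: 5.12
tool_pos: [0.6279, -0.0163, 0.0156]
eef_rot: [0.049, 0.999, -0.0, -0.002]
contact_force: [-5.5, 1.5, 4.4]
opening: 0.999
finger_force: 2.8
```

>>> carry_out([
  {"rot": [0,0,0],"xyz": [-0.001,0,0],"grip": 0},
  {"rot": [0,0,0],"xyz": [-0.001,0,0],"grip": 0},
  {"rot": [0,0,0],"xyz": [-0.001,0,0],"grip": 0},
])

```text
clock: 5.37
tool_pos: [0.6279, -0.0163, 0.0155]
eef_rot: [0.049, 0.999, -0.0, -0.003]
contact_force: [-8.6, 1.4, 5.3]
opening: 1.0
finger_force: 3.7
```

>>> carry_out([
  {"rot": [0,0,0],"xyz": [-0.001,0,0],"grip": 0},
  {"rot": [0,0,0],"xyz": [-0.001,0,0],"grip": 0},
  {"rot": [0,0,0],"xyz": [-0.001,0,0],"grip": 0},
])

```text
clock: 5.62
tool_pos: [0.6279, -0.0163, 0.0155]
eef_rot: [0.049, 0.999, -0.0, -0.004]
contact_force: [-8.8, 2.1, 6.6]
opening: 0.999
finger_force: 4.6
```

```bash
python3 -c "from h import *;where()"
```

```text
t 5.62 board xy [-0.1109 -0.1774] z 0.0155 F [-8.8  2.1  6.6] yaw_y-board -0.0004 zt [-0.007 -0.    -1.   ]
```

The block is hard against the far fence: the tool stopped at board x = -0.111 while force rose to about 9 N. Next I'll retract, turn a quarter, and go to the block's right end.

>>> carry_out([
  {"rot": [0,0,0],"xyz": [0.015,0,0],"grip": 0},
  {"rot": [0,0,0],"xyz": [0.035,0,-0.005],"grip": 0},
  {"rot": [0,0,0],"xyz": [0.04,-0.0,-0.04],"grip": 0},
  {"rot": [0,0,-0.1],"xyz": [0.04,-0.0,-0.08],"grip": 70},
  {"rot": [0,0,-0.22],"xyz": [0.04,-0.03,-0.11],"grip": 139},
  {"rot": [0,0,-0.34],"xyz": [0.02,-0.06,-0.12],"grip": 139},
  {"rot": [0,0,-0.46],"xyz": [0.0,-0.09,-0.12],"grip": 139},
  {"rot": [0,0,-0.58],"xyz": [-0.02,-0.12,-0.12],"grip": 139},
])

```text
clock: 6.28
tool_pos: [0.6421, -0.1403, 0.1381]
eef_rot: [-0.241, 0.971, -0.001, 0.003]
contact_force: [0.5, 0.2, -2.1]
opening: 0.646
finger_force: 0.0
```

>>> carry_out([
  {"rot": [0,0,-0.12],"xyz": [0,0,0],"grip": 139},
  {"rot": [0,0,-0.24],"xyz": [0,0,0],"grip": 139},
  {"rot": [0,0,-0.36],"xyz": [0,0,0],"grip": 139},
  {"rot": [0,0,-0.48],"xyz": [0,0,0],"grip": 139},
  {"rot": [0,0,-0.6],"xyz": [0,0,0],"grip": 139},
  {"rot": [0,0,-0.72],"xyz": [0,0,0],"grip": 139},
  {"rot": [0,0,-0.84],"xyz": [0,0,0],"grip": 139},
  {"rot": [0,0,-0.96],"xyz": [0,0,0],"grip": 139},
])

```text
clock: 6.95
tool_pos: [0.6408, -0.1386, 0.1359]
eef_rot: [-0.662, 0.75, -0.001, 0.001]
contact_force: [-0.3, 0.5, -0.5]
opening: 0.453
finger_force: 0.0
```

```bash
python3 -c "
from h import *
go(-.058,-.30,.016);print(r.get_state()['q'].round(2),r.get_state()['opening'])"
```

```text
t 6.95 board xy [-0.0861 -0.2979] z 0.1359 F [-0.3  0.5 -0.5] yaw_y-board 1.5443 zt [ 0.003 -0.    -1.   ]
shift [ 0.0014 -0.0279  0.12  ]
[ 0.5   0.94 -0.71  1.54  0.71  0.94  2.57] 0.45300574722873244
```

>>> carry_out([
  {"rot": [0,0,0],"xyz": [0,-0.015,0],"grip": 139},
  {"rot": [0,0,-0.013],"xyz": [0.0,-0.028,0.02],"grip": 139},
  {"rot": [0,0,-0.026],"xyz": [0.001,-0.028,0.05],"grip": 139},
  {"rot": [0,0,-0.026],"xyz": [0.001,-0.028,0.08],"grip": 139},
  {"rot": [0,0,-0.026],"xyz": [0.001,-0.028,0.08],"grip": 139},
  {"rot": [0,0,-0.026],"xyz": [0.001,-0.028,0.08],"grip": 139},
])

```text
clock: 7.45
tool_pos: [0.6667, -0.143, 0.0546]
eef_rot: [-0.669, 0.743, 0.001, -0.001]
contact_force: [0.1, 0.1, 0.3]
opening: 0.456
finger_force: 0.0
```

```bash
python3 - <<'E'
from h import *
go(-.058,-.30,.016);print(r.get_state()['q'].round(3),r.get_state()['opening'])
s=r.get_state();cv2.imwrite("pics/w2.png",r.snapshot("wrist")[:,:,::-1])
E
```

```text
t 7.45 board xy [-0.0599 -0.2997] z 0.0546 F [0.1 0.1 0.3] yaw_y-board 1.5649 zt [-0.002  0.    -1.   ]
shift [ 0.0003 -0.0019  0.0386]
[ 0.472  1.075 -0.68   1.476  0.798  0.883  2.564] 0.45596684072487687
```

View pics/w2.png

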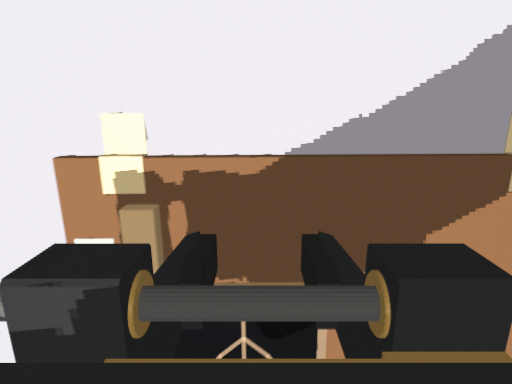

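The wrist view shows the block's right end at about row 282 and its near corner at about column 327, ahead of both fingers and with the end free. I'll descend and push left.

>>> carry_out([
  {"rot": [0,0,-0.005],"xyz": [0,0,0.015],"grip": 139},
  {"rot": [0,0,-0.005],"xyz": [0,0,0.03],"grip": 139},
  {"rot": [0,0,-0.005],"xyz": [0,0,0.037],"grip": 139},
  {"rot": [0,0,-0.005],"xyz": [0,0,0.037],"grip": 139},
  {"rot": [0,0,-0.005],"xyz": [-0.006,0,0.037],"grip": 139},
  {"rot": [0,0,-0.005],"xyz": [-0.012,0,0.037],"grip": 139},
  {"rot": [0,0,-0.005],"xyz": [-0.018,0,0.037],"grip": 139},
  {"rot": [0,0,-0.005],"xyz": [-0.024,0,0.037],"grip": 139},
])

```text
clock: 8.17
tool_pos: [0.6703, -0.1173, 0.0194]
eef_rot: [-0.672, 0.741, -0.0, 0.001]
contact_force: [0.1, 0.4, -0.2]
opening: 0.448
finger_force: 0.0
```

```bash
python3 -c "
from h import *
go(-.056,-.17,.016);print(r.get_state()['q'].round(3))"
```

```text
t 8.17 board xy [-0.0588 -0.2738] z 0.0194 F [ 0.1  0.4 -0.2] yaw_y-board 1.5712 zt [ 0.001  0.001 -1.   ]
shift [-0.1038 -0.0028  0.0035]
[ 0.424  1.118 -0.652  1.488  0.835  0.827  2.504]
```

>>> carry_out([
  {"rot": [0,0,0],"xyz": [-0.006,0,0.003],"grip": 139},
  {"rot": [0,0,0],"xyz": [-0.012,0,0.003],"grip": 139},
  {"rot": [0,0,0],"xyz": [-0.018,0,0.003],"grip": 139},
  {"rot": [0,0,0],"xyz": [-0.024,0,0.003],"grip": 139},
  {"rot": [0,0,0],"xyz": [-0.03,0,0.003],"grip": 139},
  {"rot": [0,0,0],"xyz": [-0.036,0,0.003],"grip": 139},
  {"rot": [0,0,0],"xyz": [-0.042,0,0.003],"grip": 139},
  {"rot": [0,0,0],"xyz": [-0.048,0,0.003],"grip": 139},
])

```text
clock: 8.83
tool_pos: [0.6745, -0.0705, 0.0157]
eef_rot: [-0.671, 0.741, -0.0, -0.0]
contact_force: [0.7, -2.6, 0.2]
opening: 0.452
finger_force: 1.3
```

>>> carry_out([
  {"rot": [0,0,0],"xyz": [-0.006,0,0],"grip": 139},
  {"rot": [0,0,0],"xyz": [-0.012,0,0],"grip": 139},
  {"rot": [0,0,0],"xyz": [-0.018,0,0],"grip": 139},
  {"rot": [0,0,0],"xyz": [-0.024,0,0],"grip": 139},
  {"rot": [0,0,0],"xyz": [-0.03,0,0],"grip": 139},
  {"rot": [0,0,0],"xyz": [-0.036,0,0],"grip": 139},
  {"rot": [0,0,0],"xyz": [-0.041,0,0],"grip": 139},
  {"rot": [0,0,0],"xyz": [-0.045,0,0],"grip": 139},
])

```text
clock: 9.5
tool_pos: [0.6789, -0.0252, 0.0157]
eef_rot: [-0.672, 0.741, 0.0, 0.0]
contact_force: [0.0, -4.1, 1.7]
opening: 0.459
finger_force: 1.4
```

```bash
python3 -c "
from h import *
go(-.056,-.161,.016);print(r.get_state()['q'].round(3))"
```

```text
t 9.5 board xy [-0.0593 -0.1813] z 0.0157 F [ 0.  -4.1  1.7] yaw_y-board 1.571 zt [-0.     0.001 -1.   ]
shift [-0.0203 -0.0033 -0.0003]
[ 0.282  1.12  -0.64   1.491  0.829  0.816  2.37 ]
```

>>> carry_out([
  {"rot": [0,0,0],"xyz": [-0.003,0,0],"grip": 139},
  {"rot": [0,0,0],"xyz": [-0.006,0,0],"grip": 139},
  {"rot": [0,0,0],"xyz": [-0.009,0,0],"grip": 139},
  {"rot": [0,0,0],"xyz": [-0.011,0,0],"grip": 139},
  {"rot": [0,0,0],"xyz": [-0.013,0,0],"grip": 139},
  {"rot": [0,0,0],"xyz": [-0.015,0,0],"grip": 139},
  {"rot": [0,0,0],"xyz": [-0.016,0,0],"grip": 139},
  {"rot": [0,0,0],"xyz": [-0.017,0,0],"grip": 139},
])

```text
clock: 10.17
tool_pos: [0.6806, -0.0092, 0.0157]
eef_rot: [-0.671, 0.741, -0.0, -0.0]
contact_force: [-0.8, -3.2, 1.6]
opening: 0.454
finger_force: 1.5
```

>>> carry_out([
  {"rot": [0,0,0],"xyz": [-0.001,0,0],"grip": 139},
  {"rot": [0,0,0],"xyz": [-0.002,0,0],"grip": 139},
  {"rot": [0,0,0],"xyz": [-0.002,0,0],"grip": 139},
])

```text
clock: 10.42
tool_pos: [0.6808, -0.0069, 0.0157]
eef_rot: [-0.671, 0.741, 0.0, 0.0]
contact_force: [-0.4, -2.2, 0.4]
opening: 0.455
finger_force: 1.2
```

>>> carry_out([
  {"rot": [0,0,0],"xyz": [-0.001,0,0],"grip": 139},
  {"rot": [0,0,0],"xyz": [-0.002,0,0],"grip": 139},
  {"rot": [0,0,0],"xyz": [-0.002,0,0],"grip": 139},
])

```text
clock: 10.67
tool_pos: [0.681, -0.0048, 0.0157]
eef_rot: [-0.672, 0.741, 0.0, 0.0]
contact_force: [0.4, -2.9, 1.9]
opening: 0.454
finger_force: 1.2
```

```bash
python3 -c "
from h import *
where()"
```

```text
t 10.67 board xy [-0.0593 -0.1608] z 0.0157 F [ 0.4 -2.9  1.9] yaw_y-board 1.5707 zt [ 0.     0.001 -1.   ]
```

>>> carry_out([
  {"rot": [0,0,0],"xyz": [-0.001,0,0],"grip": 139},
  {"rot": [0,0,0],"xyz": [-0.002,0,0],"grip": 139},
  {"rot": [0,0,0],"xyz": [-0.002,0,0],"grip": 139},
])

```text
clock: 10.92
tool_pos: [0.6811, -0.0033, 0.0156]
eef_rot: [-0.671, 0.741, -0.0, -0.0]
contact_force: [-0.4, -3.5, 1.2]
opening: 0.454
finger_force: 1.4
```

>>> carry_out([
  {"rot": [0,0,0],"xyz": [-0.001,0,0],"grip": 139},
  {"rot": [0,0,0],"xyz": [-0.001,0,0],"grip": 139},
  {"rot": [0,0,0],"xyz": [-0.001,0,0],"grip": 139},
])

```text
clock: 11.17
tool_pos: [0.6811, -0.0033, 0.0156]
eef_rot: [-0.671, 0.741, -0.0, -0.001]
contact_force: [-1.7, -4.9, 3.1]
opening: 0.453
finger_force: 2.5
```

>>> carry_out([
  {"rot": [0,0,0],"xyz": [-0.001,0,0],"grip": 139},
  {"rot": [0,0,0],"xyz": [-0.001,0,0],"grip": 139},
  {"rot": [0,0,0],"xyz": [-0.001,0,0],"grip": 139},
])

```text
clock: 11.42
tool_pos: [0.6811, -0.0033, 0.0156]
eef_rot: [-0.671, 0.741, -0.001, -0.001]
contact_force: [-1.8, -6.5, 2.7]
opening: 0.452
finger_force: 3.2
```

```bash
python3 -c "
from h import *
where()"
```

```text
t 11.42 board xy [-0.0593 -0.1593] z 0.0156 F [-1.8 -6.5  2.7] yaw_y-board 1.5696 zt [-0.001 -0.003 -1.   ]
```

It stopped at the side fence with force rising to about 6.5 N. I'll retract, go around to the near side with the original yaw, and look.

>>> carry_out([
  {"rot": [0,0,0],"xyz": [0.015,0,0],"grip": 139},
  {"rot": [0,0,0],"xyz": [0.035,0,-0.005],"grip": 139},
  {"rot": [0,0,0],"xyz": [0.038,0,-0.04],"grip": 139},
  {"rot": [0,0,0.1],"xyz": [0.038,0.0,-0.08],"grip": 139},
  {"rot": [0,0,0.22],"xyz": [0.03,0.03,-0.11],"grip": 139},
  {"rot": [0,0,0.34],"xyz": [0.01,0.06,-0.13],"grip": 100},
  {"rot": [0,0,0.46],"xyz": [-0.02,0.09,-0.13],"grip": 0},
  {"rot": [0,0,0.58],"xyz": [-0.05,0.11,-0.13],"grip": 0},
])

```text
clock: 12.08
tool_pos: [0.5752, 0.0604, 0.1473]
eef_rot: [-0.428, 0.904, 0.001, 0.001]
contact_force: [0.6, 1.8, -0.2]
opening: 0.659
finger_force: 0.0
```

>>> carry_out([
  {"rot": [0,0,0.12],"xyz": [0,0,0],"grip": 0},
  {"rot": [0,0,0.24],"xyz": [0,0,0],"grip": 0},
  {"rot": [0,0,0.36],"xyz": [0,0,0],"grip": 0},
  {"rot": [0,0,0.48],"xyz": [0,0,0],"grip": 0},
  {"rot": [0,0,0.6],"xyz": [0,0,0],"grip": 0},
  {"rot": [0,0,0.72],"xyz": [0,0,0],"grip": 0},
  {"rot": [0,0,0.84],"xyz": [0,0,0],"grip": 0},
  {"rot": [0,0,0.96],"xyz": [0,0,0],"grip": 0},
])

```text
clock: 12.75
tool_pos: [0.5767, 0.0608, 0.1455]
eef_rot: [0.036, 0.999, 0.002, 0.0]
contact_force: [-0.2, -0.1, -0.2]
opening: 1.005
finger_force: 0.0
```

```bash
python3 - <<'E'
from h import *
s,A,b=where();go(-.14,-.078,.016)
cv2.imwrite("pics/w3.png",r.snapshot("wrist")[:,:,::-1])
C=cam("wrist",s)
w=lambda P,z:np.c_[CORNER+np.array(P)@MB.T,np.full(len(P),z)]
print("home block top px",proj(C,w([(0,0),(0,-.15),(-.1,-.15),(-.1,0)],.0285)).round(0).tolist())
E
```

```text
t 12.75 board xy [-0.1695 -0.1057] z 0.1455 F [-0.2 -0.1 -0.2] yaw_y-board 0.0258 zt [ 0.     0.003 -1.   ]
t 12.75 board xy [-0.1695 -0.1057] z 0.1455 F [-0.2 -0.1 -0.2] yaw_y-board 0.0258 zt [ 0.     0.003 -1.   ]
shift [-0.0302  0.0265  0.1296]
home block top px [[365.0, 366.0], [208.0, 363.0], [206.0, 267.0], [377.0, 271.0]]
```

View pics/w3.png

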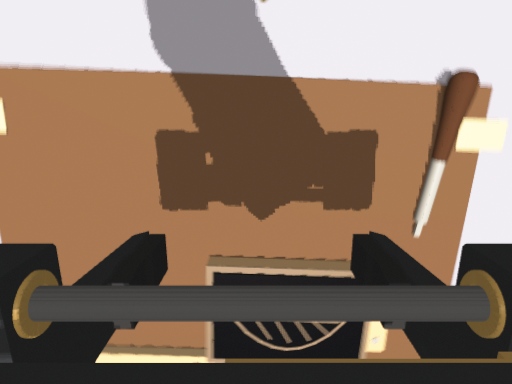

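The wrist view shows the block's near edge at rows 258-272 and its right end at column 208, matching the home projection (206,267). I'll give one gentle nudge against the far fence to be sure it is flush.

>>> carry_out([
  {"rot": [0,0,0.026],"xyz": [0,0.01,0.03],"grip": 0},
  {"rot": [0,0,0.026],"xyz": [0,0.02,0.06],"grip": 0},
  {"rot": [0,0,0.026],"xyz": [0,0.02,0.09],"grip": 0},
  {"rot": [0,0,0.026],"xyz": [0,0.02,0.115],"grip": 0},
  {"rot": [0,0,0.026],"xyz": [0,0.02,0.128],"grip": 0},
  {"rot": [0,0,0.026],"xyz": [-0.01,0.02,0.128],"grip": 0},
  {"rot": [0,0,0.026],"xyz": [-0.02,0.02,0.128],"grip": 0},
  {"rot": [0,0,0.026],"xyz": [-0.03,0.02,0.128],"grip": 0},
])

```text
clock: 13.47
tool_pos: [0.6084, 0.0781, 0.0176]
eef_rot: [0.046, 0.999, 0.001, -0.0]
contact_force: [-0.9, -0.8, 0.5]
opening: 0.998
finger_force: 0.0
```

```bash
python3 -c "
from h import *
go(-.115,-.085,.016)"
```

```text
t 13.47 board xy [-0.1396 -0.0854] z 0.0176 F [-0.9 -0.8  0.5] yaw_y-board 0.0067 zt [-0.     0.002 -1.   ]
shift [-0.0246  0.0003  0.0016]
```

>>> carry_out([
  {"rot": [0,0,0.006],"xyz": [-0.006,0,0.001],"grip": 0},
  {"rot": [0,0,0.006],"xyz": [-0.012,0,0.001],"grip": 0},
  {"rot": [0,0,0.006],"xyz": [-0.017,0,0.001],"grip": 0},
  {"rot": [0,0,0.006],"xyz": [-0.021,0,0.001],"grip": 0},
  {"rot": [0,0,0.006],"xyz": [-0.024,0,0.001],"grip": 0},
  {"rot": [0,0,0.006],"xyz": [-0.026,0,0.001],"grip": 0},
  {"rot": [0,0,0.006],"xyz": [-0.027,0,0.001],"grip": 0},
  {"rot": [0,0,0.006],"xyz": [-0.028,0,0.001],"grip": 0},
])

```text
clock: 14.13
tool_pos: [0.6358, 0.0746, 0.0167]
eef_rot: [0.05, 0.999, 0.0, -0.0]
contact_force: [0.1, 0.0, -0.1]
opening: 1.002
finger_force: 0.0
```

>>> carry_out([
  {"rot": [0,0,0],"xyz": [-0.001,0,0],"grip": 0},
  {"rot": [0,0,0],"xyz": [-0.002,0,0],"grip": 0},
  {"rot": [0,0,0],"xyz": [-0.002,0,0],"grip": 0},
])

```text
clock: 14.38
tool_pos: [0.637, 0.0745, 0.0166]
eef_rot: [0.05, 0.999, -0.0, -0.001]
contact_force: [-3.1, 0.6, 1.8]
opening: 0.995
finger_force: 1.4
```

>>> carry_out([
  {"rot": [0,0,0],"xyz": [-0.001,0,0],"grip": 0},
  {"rot": [0,0,0],"xyz": [-0.002,0,0],"grip": 0},
  {"rot": [0,0,0],"xyz": [-0.002,0,0],"grip": 0},
])

```text
clock: 14.63
tool_pos: [0.637, 0.0745, 0.0164]
eef_rot: [0.05, 0.999, -0.0, -0.003]
contact_force: [-6.7, 1.4, 5.5]
opening: 0.998
finger_force: 3.7
```

```bash
python3 -c "
from h import *
where()"
```

```text
t 14.63 board xy [-0.1108 -0.0862] z 0.0164 F [-6.7  1.4  5.5] yaw_y-board -0.0009 zt [-0.006 -0.001 -1.   ]
```

It stops at the same place as before (-0.111), so the block is flush. I'll withdraw and clear the camera view.

>>> carry_out([
  {"rot": [0,0,0],"xyz": [0.015,0,0],"grip": 0},
  {"rot": [0,0,0],"xyz": [0.04,0,-0.005],"grip": 0},
  {"rot": [0,0,0],"xyz": [0.045,0,-0.04],"grip": 0},
  {"rot": [0,0,0],"xyz": [0.05,0,-0.08],"grip": 0},
  {"rot": [0,0,0],"xyz": [0.07,-0.02,-0.11],"grip": 0},
  {"rot": [0,0,0],"xyz": [0.09,-0.05,-0.13],"grip": 0},
  {"rot": [0,0,0],"xyz": [0.11,-0.08,-0.15],"grip": 0},
  {"rot": [0,0,0],"xyz": [0.13,-0.11,-0.16],"grip": 0},
])

```text
clock: 15.3
tool_pos: [0.5006, -0.0232, 0.1792]
eef_rot: [0.05, 0.999, 0.0, 0.003]
contact_force: [-0.2, -0.6, -0.3]
opening: 1.002
finger_force: 0.0
```

>>> carry_out([
  {"rot": [0,0,0],"xyz": [0.01,-0.035,-0.01],"grip": 0},
  {"rot": [0,0,0],"xyz": [0.02,-0.07,-0.02],"grip": 0},
  {"rot": [0,0,0],"xyz": [0.03,-0.105,-0.03],"grip": 0},
  {"rot": [0,0,0],"xyz": [0.04,-0.14,-0.03],"grip": 0},
  {"rot": [0,0,0],"xyz": [0.04,-0.175,-0.03],"grip": 0},
  {"rot": [0,0,0],"xyz": [0.04,-0.21,-0.03],"grip": 0},
  {"rot": [0,0,0],"xyz": [0.04,-0.21,-0.03],"grip": 0},
  {"rot": [0,0,0],"xyz": [0.04,-0.21,-0.03],"grip": 0},
])

```text
clock: 15.97
tool_pos: [0.4388, -0.2301, 0.2068]
eef_rot: [0.053, 0.999, -0.001, 0.001]
contact_force: [-0.6, 0.5, -0.3]
opening: 1.001
finger_force: 0.0
```

```bash
python3 - <<'E'
from h import *
where()
im=r.snapshot("top")[:,:,::-1][95:215,155:315]
cv2.imwrite("pics/crop4.png",cv2.resize(im,None,fx=5,fy=5,interpolation=cv2.INTER_CUBIC))
E
```

```text
t 15.97 board xy [-0.2781 -0.4088] z 0.2068 F [-0.6  0.5 -0.3] yaw_y-board -0.0074 zt [ 0.001 -0.001 -1.   ]
```

View pics/crop4.png

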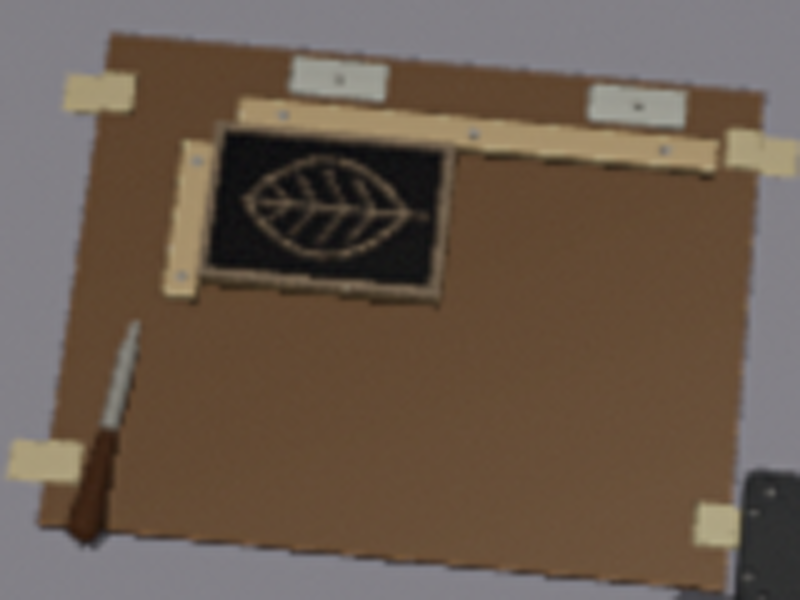

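The crop shows the block in the corner, with its far edge along the fence from (220,125) to (450,150), its end at the side fence, and the cutter untouched. I'll check it numerically from the lino blob.

```bash
python3 - <<'E'
from h import *
C=cam("top");im=r.snapshot("top")
g=im.max(2);m=np.zeros_like(g);m[115:160,192:250]=(g[115:160,192:250]<45)*255
m=cv2.morphologyEx(m,cv2.MORPH_CLOSE,np.ones((5,5)))
(c,sz,a)=cv2.minAreaRect(cv2.findNonZero(m));print(c,sz,a)
P=back(C,cv2.boxPoints((c,sz,a)),.0305)[:,:2];print("corners board",((P-CORNER)@MB).round(4).tolist(),"centre",((P.mean(0)-CORNER)@MB).round(4))
E
```

```text
(219.4672393798828, 136.3606719970703) (44.09090805053711, 26.889116287231445) 5.19442892074585
corners board [[-0.0935, -0.0076], [-0.0074, -0.004], [-0.0074, -0.1408], [-0.0932, -0.1425]] centre [-0.0504 -0.0737]
```

```bash
python3 -c "
from plant import r
print(r.finish_job())"
```

```text
the job is handed in; nothing more can be done
None
```

The inked block sits square in the corner, flush against both fences to within what I could measure (centre about 1 mm from home). The hand is clear, the other items were left alone, and the job was handed in at about 16 s of the 67 s allowed.

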